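# Hang the caner's tote on the French cleat

### The arm

A 6-joint arm with a two-finger parallel gripper is mounted at the origin on the work surface. World frame = base frame: x ahead of the robot, y to its left, z up, the work surface at z = 0. Lengths are in m, angles in rad, forces in N, time in s.
With the tool pointing down it reaches from about 0.35 to 1 m from the base axis. Payload 7.1 kg.
Tool frame: the origin (TCP) lies midway between the tips of the shut fingers; the grasp point (between the pads) lies hold_point_z behind it (hold_point_z is the distance from the TCP to the grasp point, in m); z points along the fingers, y is the direction in which the jaws open and shut (so a half turn about z gives the same grasp; the last joint's range is limited). The gripper opens to 85 mm and grips with 20 to 120 N. Pads are 22 mm wide; open, the fingers measure 114 mm over their backs; the gripper's body (76 mm by 85 mm) begins 54 mm behind the grasp point. The pads swing forward as they close: fully open they stand 13 mm farther back than shut.
Start: joints at [1.087, 0.423, 1.63, -0, 1.089, -0.019], TCP at [0.28, 0.559, 0.231] pointing down, gripper open.
Joint ranges: [-3, 3], [-0.9, 2.11], [0.09, 2.58], [-1.31, 4.45], [0.11, 2.69], [-2.54, 2.54]. Speed limits (rad/s): [2.39, 2.39, 3.01, 3.14, 3.14, 3.14].

### API

Orientations are given as a rotation vector (axis times angle).
In Python, from cell import state, camera, job_done, hold_point_z gives the robot as it stands. The module is installed in compiled form; this text tells all that it offers.
- The arm moves only by the tool play_rows, never from a script. Its arguments are lists of equal length, an entry for each row: "linear": the shift along the tool's x, y, z in mm, a list of three; "rot": the turn, a rotation vector about the tool's x, y, z in degrees, a list of three. A call has 1 to 10 rows; each row is the pose to reach, as a shift and turn from the pose measured when the call began, along the tool's axes at that moment; what a row does not reach only later rows make up. A row lasts 1/8 s, in which the tool goes at most 62.5 mm and 10.7 degrees, less where a joint would pass 70% of its speed; a pose out of reach is approached as far as the arm can. A call with a gripper value outside its range is refused whole. "fingers" is the closure, from -1 (fully open) to 1 (shut), set as the call begins (left out, the last holds). The fingers move at their own pace and stop on an object; "newtons" is the grip in N (left out, the last holds). Time passes only in rows, so rows that repeat a pose let the fingers close. It gives the time, the measured TCP pose, the force and the opening at its end, in the units of the state.
- state(): the state, without advancing time (a new reading comes with each control period).
- camera(name): name is "scene" or "top" or "wrist"; returns a dict with "frame" (400x640x3 uint8, red, green, blue), "depth" (400x640 float32, m along the optical axis (not along the pixel's ray), 0 where there is no reading), "fx", "fy", "cx", "cy" (pixels), "position" and "rotation" of the camera in the world. Camera axes: x right, y down, z forward; pixel columns grow to the right and rows downward; lengths in m; the calibration is good to about 2 mm. A picture is of the moment at which its call begins.
- job_done(): hands the job in, once; it reports no verdict.
The state is a dict: "time_s": time; "joints": joint angles; "qd": joint speeds; "effort": joint torques, N m; "eef_pos": TCP position; "tcp_rot": TCP orientation; "force": force on the tool from outside, world axes, zero at the start; "wrist_torque": the same for the moment, N m; "opening": finger opening in m.
Only numpy, scipy, OpenCV 4.12 (cv2) and the standard library are available. Lean on these libraries where they do the work, as an engineer would, in place of code of your own. Each camera call takes 0.05 s, during which the arm holds its last target. There are 200 camera calls.

### The job

Hang the plywood tote, which has a carrying handle on top, on the wooden cleat of the white board, in the free space between the peg bin and the chisel rack. Lean its top towards the board so that the angled strip on its back goes over the cleat, let it down by feel until the strip bears on the cleat, then swing it upright so that the lip low on its back tucks in under the cleat, and let go only when it sits plumb and fully home. Do not force it (never more than 35 N between tote and board), and leave the bin, the rack, the glue bottle and the mallet where they are.

Things in the scene. Friction and masses are not known exactly. Their poses are not given: they have to be found in the camera images.
- tote: Open plywood tool tote, 100 mm deep (x), 180 mm wide (y), 168 mm high to the top of its handle, 0.4 to 0.75 kg, upright on the bench. Origin: centre of its underside; z up, +x to its back. The 12 mm back board has its rear face at x = 50 mm and its top 128 mm up. Front and ends are 60 mm high; two posts (34 mm in x) at the ends carry the handle.
- handle (a point): Middle of the tote's handle, a dark straight wooden bar along the tote's y, 20 mm thick (x), 30 mm high (z), 156 mm long between its posts; 153 mm above the underside, over the tote's centre. The tote balances under it (mass centre about 13 mm to the back of it).
- strip_edge (a point): Middle of the lower edge of the dark angled strip on the tote's back (tote frame 66, 0, 98 mm). The strip is 160 mm wide, 8 mm thick and slopes down and backwards at 45 degrees; its lower face leaves the back board 114 mm up and ends at this edge, 16 mm behind the board. The strip's rearmost corner is 22 mm behind the board, 104 mm up.
- lip_edge (a point): Middle of the upper rear edge of the lip low on the tote's back (tote frame 62, 0, 25 mm): a dark square strip, 160 mm wide, standing out 12 mm behind the back board, 9 to 25 mm up.
- hang_mark (a point): Point on the rear face of the tote's back board, middle of its width, 110 mm up (tote frame 50, 0, 110 mm). When the tote hangs fully home it lies in the cleat's front plane, at the height of the cleat's ridge. The 35 N counts the pushes at all touching points of tote and board or cleat added up, so a wedged tote can exceed it while the wrist feels little.
- board: White upright board fixed to the bench, 560 mm wide (y), 205 mm high, 18 mm thick, carrying the cleat. Origin: foot of its front face, middle; its front looks to -x, z up. With the cleat at its middle setting the tote hangs fully home with its axes parallel to the board's and its origin at x = -74, z = 65 mm in the board frame (z from 57 to 73 mm with the cleat's setting).
- cleat_mark (a point): Point fixed to the board (board frame -24, 0, 175 mm), axes as the board: front plane of the wooden cleat, ridge height at the middle setting. The cleat, 500 mm long, 24 mm thick, 80 mm high, is screwed tight through upright slots anywhere from 8 mm below to 8 mm above that; no pose tells which, so find it by feel.
- cleat_ridge (a point): Middle of the cleat's ridge at the middle setting (fixed to the board: -19.8, 0, 175 mm; real ridge +-8 mm in height). Behind it the top slopes down at 45 degrees to the board: the V that takes the strip. In front a 45 degree chamfer drops 4 mm to the front face. Fully home the strip's lower face lies flat on the slope, 12 mm past the ridge.
- cleat_foot (a point): Lower front edge of the cleat at the middle setting (fixed to the board: -24, 0, 95 mm; real edge +-8 mm). Fully home the tote's lip is 12 mm in under the cleat with 5 mm of play in height, so the tote cannot go on or off upright: it must lean, top to the board, more than 9 degrees (15 is ample) while the strip goes down behind the ridge.
- peg_bin: Small red bin of pegs on a plywood back 76 mm wide, 120 mm high, hanging loose by a steel strap over the board's top edge near one end; 67 mm deep in front of the cleat. Origin: foot of the rear face of its back, middle of its width; +x towards the board.
- chisel_rack: Plywood holder with two chisels, 76 mm wide, handles to 137 mm above its foot, hanging loose by a strap over the board's top edge near the other end (which end is which varies), 57 mm deep in front of the cleat. Origin as for the bin. The free space between bin and rack is 214 to 324 mm wide.
- glue_bottle: White glue bottle, 54 mm across, 150 mm high, standing on the bench. Origin: centre of its underside.
- mallet: Wooden mallet, 240 mm long, lying on the bench. Origin: underside, near its middle, handle to its -x.

How it is judged:
On the way, in this order (a step that is already met when the one before it is completed fails the run):
1. the tote is lifted clear of the bench (height (world z) of tote above 0.03 m), for 0.1 s.
2. the tote leans on the cleat with its strip over the ridge and its lip still in front of the cleat (z of hang_mark in the frame of cleat_mark between -0.018 and 0.022 m and x of hang_mark in the frame of cleat_mark between -0.008 and 0.012 m and angle between tote's own z axis and vertical above 0.12 rad and contact force between tote and board above 0.5 N), for 0.05 s.
At the end, for the whole second after the job is handed in: The released tote hangs still between bin and rack: hang mark within 3 mm of the cleat's front plane, 11 mm of the cleat mark's height and 80 mm of it sideways; plumb within 2 and square to the board within 2.3 degrees, bearing on it; bin, rack, bottle and mallet within 15 mm of where they were (x of hang_mark in the frame of cleat_mark between -0.003 and 0.003 m and z of hang_mark in the frame of cleat_mark between -0.011 and 0.011 m and y of hang_mark in the frame of cleat_mark between -0.08 and 0.08 m and angle between tote's own z axis and vertical below 0.035 rad and angle between the x axis of tote and the x axis of board, either way round below 0.04 rad and contact force between tote and board above 1 N and linear speed of tote below 0.01 m/s and angular speed of tote below 0.05 rad/s); the robot touches nothing.
It fails at once if the tote is forced against the board or cleat with more than 35 N (contact force between tote and board above 35 N).
It fails at once if the tote is let go in the air while it still leans (contact force between the fingers and tote below 0.3 N and height (world z) of tote above 0.03 m and angle between tote's own z axis and vertical above 0.08 rad).
It fails at once if the peg bin or the chisel rack is moved more than 15 mm (distance of any of peg_bin, chisel_rack from where it was at the start of the episode above 0.015 m).
It fails at once if the glue bottle or the mallet is moved more than 15 mm (distance of any of glue_bottle, mallet from where it was at the start of the episode above 0.015 m).
It also fails if it takes over 54 s, if anything falls off the work surface, if the arm or the gripper's body presses on something with over 40 N, if the wrist force passes 120 N, or if a joint passes its speed limit or range.

## Working session

There is one attempt and no reset: what is moved stays moved. The work goes in short steps, Python scripts to look and compute and a tool call to move; the robot and the scene stay as the last step left them, time stands still between calls to the robot, and variables do not carry over. Pictures are saved under pics/ and viewed, about 8 in all and at most 12, crops included, and the job is handed in when it is done.

Besides the shell and the picture viewer there is one more tool, called in YAML: its name, and indented under it one key for each argument. play_rows: Moves the arm, as the interface text tells. Its arguments: {"type":"object","properties":{"linear":{"type":"array","items":{"type":"array","items":{"type":"number"}}},"rot":{"type":"array","items":{"type":"array","items":{"type":"number"}}},"fingers":{"type":"number"},"newtons":{"type":"number"}},"required":["linear","rot"]}

```bash
mkdir -p pics; cat > h.py <<'E'
import numpy as np, cv2
from cell import state, camera, job_done, hold_point_z
from scipy.spatial.transform import Rotation as R
def rot(c):
    r=np.array(c["rotation"]); 
    return r if r.shape==(3,3) else R.from_rotvec(r).as_matrix() if r.size==3 else R.from_quat(r).as_matrix()
def cloud(c):
    d=c["depth"]; v,u=np.mgrid[0:d.shape[0],0:d.shape[1]]
    P=np.stack([(u-c["cx"])/c["fx"]*d,(v-c["cy"])/c["fy"]*d,d],-1)
    W=P@rot(c).T+np.array(c["position"]); W[d<=0]=np.nan
    return W
E
python3 - <<'E'
from h import *
print(state(),hold_point_z)
for n in("scene","top"):
    c=camera(n); cv2.imwrite(f"pics/{n}0.png",c["frame"][:,:,::-1]); np.savez(f"{n}0.npz",**{k:np.array(v) for k,v in c.items()})
    print(n,c["position"],np.array(c["rotation"]).tolist(),c["fx"])
E
```

```text
{'time_s': 0.0, 'joints': array([ 1.08702433e+00,  4.23853062e-01,  1.63067227e+00, -2.33269190e-06,
        1.08861032e+00, -1.90349515e-02]), 'qd': array([-4.59366278e-05,  1.38279800e-03,  2.43639418e-04,  1.86510984e-03,
       -2.06968658e-04, -2.91576598e-04]), 'effort': array([-6.31291141e-05, -5.57387853e+01, -2.81741023e+01,  1.54872987e-04,
        7.21846445e-03,  2.01497204e-05]), 'eef_pos': array([0.27986329, 0.5582356 , 0.23054503]), 'tcp_rot': array([-7.23365701e-01, -3.05678621e+00,  2.34806134e-03]), 'force': array([-0.03477577,  0.06425629,  1.11020941]), 'wrist_torque': array([-0.0379659 ,  0.02228094,  0.00131813]), 'opening': 0.08549223375630666} 0.0187
scene [ 1.2769807  -0.06845581  1.25648556] [-1.99219928388722, -1.7470218099519563, 0.5019680787152261] 430.31758544917994
top [0.45290807 0.04053257 1.25741771] [-2.1612820586028794, 2.1938419507566427, -0.07126748430354207] 418.6812675053745
```

View pics/scene0.png

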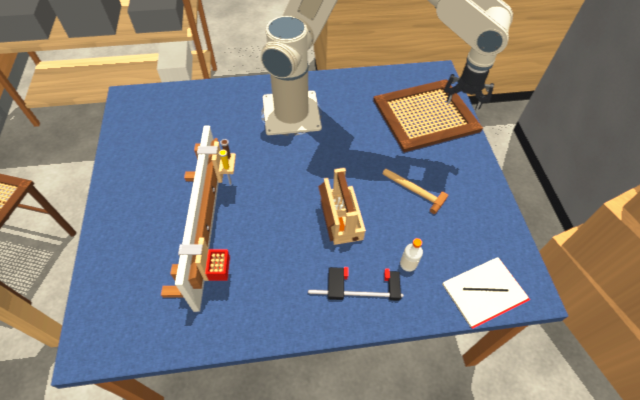

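View pics/top0.png

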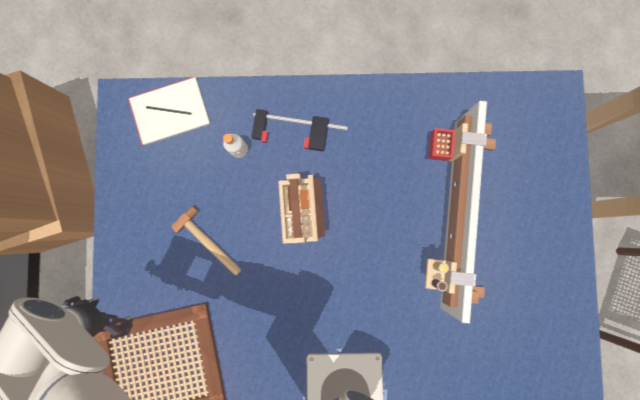

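The scene view shows the tote at about (342,207) and the board on the left. In the top view the tote is at (299,208), its back with the dark strip facing right towards the board at (465,210). The red bin is at (445,143), the rack at (440,275), the bottle at (235,145) and the mallet at (207,240). Next I measure from the depth.

```bash
python3 - <<'E'
from h import *
c=dict(np.load("top0.npz")); W=cloud(c); X=W.reshape(-1,3)
s=dict(np.load("scene0.npz")); S=cloud(s).reshape(-1,3)
def box(P,lo,hi): return P[np.all((P>lo)&(P<hi),1)]
print("px check", W[208,299],W[210,475],W[143,443],W[275,440],W[145,230],W[240,207])
for n,P in(("top",X),("scene",S)):
    B=box(P,[0.1,-0.6,0.195],[0.95,-0.2,0.215]); 
    (cx,cy),(w,h),a=cv2.minAreaRect((B[:,:2]*1000).astype(np.float32)); print(n,"board top",len(B),np.median(B,0),cx,cy,w,h,a)
    T=box(P,[0.2,-0.15,0.158],[0.8,0.3,0.178]); r=cv2.minAreaRect((T[:,:2]*1000).astype(np.float32)); print(n,"handle",len(T),np.median(T,0),r)
    T=box(P,[0.2,-0.15,0.04],[0.8,0.3,0.178]); r=cv2.minAreaRect((T[:,:2]*1000).astype(np.float32)); print(n,"tote",len(T),r)
    T=box(P,[0.2,-0.15,0.118],[0.8,0.3,0.135]); r=cv2.minAreaRect((T[:,:2]*1000).astype(np.float32)); print(n,"back top",len(T),r)
# zoom
f=c["frame"][:,:,::-1]; a=cv2.resize(f[160:260,260:340],None,fx=5,fy=5,interpolation=2); b=cv2.resize(f[95:330,400:520],None,fx=2.12,fy=2.12)
k=np.zeros((max(a.shape[0],b.shape[0]),a.shape[1]+b.shape[1],3),np.uint8);k[:a.shape[0],:a.shape[1]]=a;k[:b.shape[0],a.shape[1]:]=b
cv2.imwrite("pics/z.png",k)
E
```

```text
px check [0.52515877 0.11703986 0.16932548] [ 0.51099636 -0.32692878  0.20551533] [ 0.70927137 -0.28720839  0.08332547] [ 0.34494493 -0.24980143  0.14391391] [0.70709409 0.3109413  0.11343292] [0.44456162 0.39805308 0.02809021]
top board top 2497 [ 0.50098606 -0.3174956   0.20427681] 517.1691284179688 -296.1063537597656 94.67120361328125 560.1671142578125 82.45246887207031
top handle 592 [0.52569589 0.1270383  0.16733965] ((526.6561279296875, 126.86809539794922), (180.3121795654297, 33.447349548339844), 3.6634254455566406)
top tote 2056 ((604.5296020507812, 157.6832275390625), (371.03155517578125, 174.8765869140625), 26.343767166137695)
top back top 462 ((606.3109130859375, 149.6748046875), (358.95684814453125, 121.14389038085938), 35.485923767089844)
scene board top 1630 [ 0.57211821 -0.32363737  0.20532583] 515.8162841796875 -294.9617614746094 95.24368286132812 562.822998046875 83.20658874511719
scene handle 393 [0.53439517 0.12474286 0.16802052] ((526.5096435546875, 125.74524688720703), (183.9163055419922, 35.750953674316406), 3.4553744792938232)
scene tote 1953 ((608.1378784179688, 156.19256591796875), (374.97406005859375, 173.2512664794922), 26.311819076538086)
scene back top 370 ((610.4577026367188, 145.3206024169922), (363.5707702636719, 128.78378295898438), 33.945133209228516)
```

View pics/z.png

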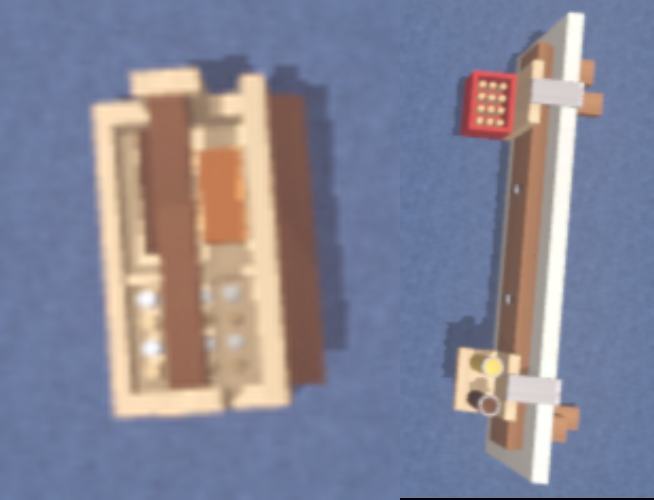

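```bash
python3 - <<'E'
from h import *
for n in("top","scene"):
    c=dict(np.load(n+"0.npz")); P=cloud(c).reshape(-1,3); C=c["frame"].reshape(-1,3).astype(int)
    white=(C.min(1)>150)&(np.ptp(C,1)<40)
    m=white&(P[:,2]>0.198)&(P[:,2]<0.212)&(P[:,1]<-0.2)&(P[:,1]>-0.5)&(P[:,0]>.1)&(P[:,0]<.95)
    B=P[m]; v=np.polyfit(B[:,0],B[:,1],1)
    for _ in range(6):
        r=B[:,1]-np.polyval(v,B[:,0]); B=B[abs(r)<0.011]; v=np.polyfit(B[:,0],B[:,1],1)
    a=np.arctan(v[0]); t=np.array([np.cos(a),np.sin(a)]); nn=np.array([np.sin(a),-np.cos(a)]) # nn: board x
    al=B[:,:2]@t; pe=B[:,:2]@nn
    mid=(np.percentile(al,.3)+np.percentile(al,99.7))/2
    print(n,len(B),"slope deg",np.degrees(a),"len",np.ptp(al),"thick pct",np.percentile(pe,[1,10,50,90,99]),"z",np.median(B[:,2]))
    o=t*mid+nn*(np.median(pe)-0.009); print(" board origin",o)
    Q=np.c_[(P[:,:2]-o)@nn,(P[:,:2]-o)@t,P[:,2]]  # board frame
    k=(abs(Q[:,1])<.1)&(Q[:,0]>-.04)&(Q[:,0]<0.01)&(Q[:,2]>.08)&(Q[:,2]<.2)
    for x in range(-34,4,3):
        z=Q[k&(abs(Q[:,0]*1000-x)<1.5),2]; 
        if len(z): print(x,len(z),np.percentile(z,[5,50,95]).round(4))
    for sgn in(-1,1):
        k=(Q[:,1]*sgn>.1)&(Q[:,1]*sgn<.3)&(Q[:,0]<-.032)&(Q[:,0]>-.13)&(Q[:,2]>.06)
        print("side",sgn,np.percentile(Q[k],[1,99],axis=0).round(3).tolist())
    # tote
    k=(P[:,2]>.155)&(P[:,2]<.176)&(P[:,0]>.4)&(P[:,0]<.65)&(P[:,1]>.05)&(P[:,1]<.2)
    T=P[k]; v=np.polyfit(T[:,0],T[:,1],1);print("handle deg",np.degrees(np.arctan(v[0])),"mean",T.mean(0),"red bottle etc")
E
```

```text
top 1479 slope deg -6.795674642963997 len 0.5601412453273504 thick pct [0.25170481 0.25432864 0.26053336 0.26735474 0.26885328] z 0.20404169953608742
 board origin [ 0.51478465 -0.31465797]
-25 10 [0.1332 0.1382 0.1432]
-22 524 [0.1048 0.1411 0.1759]
-19 222 [0.1103 0.1738 0.1821]
-16 81 [0.1756 0.179  0.1812]
-13 60 [0.1733 0.1766 0.1792]
-10 61 [0.1709 0.1733 0.1762]
-7 57 [0.1661 0.1703 0.173 ]
-4 67 [0.1651 0.1671 0.1701]
-1 49 [0.1615 0.1641 0.1671]
2 365 [0.1602 0.1766 0.1978]
side -1 [[-0.079, -0.211, 0.133], [-0.033, -0.137, 0.223]]
side 1 [[-0.089, 0.141, 0.086], [-0.033, 0.216, 0.207]]
handle deg 3.643420563002611 mean [0.526398   0.12678348 0.16704959] red bottle etc
scene 938 slope deg -6.786529452054497 len 0.5627390321845532 thick pct [0.25314819 0.25611003 0.26247392 0.26941415 0.27082477] z 0.20516298571799418
 board origin [ 0.51420914 -0.31645558]
-25 7 [0.1334 0.1383 0.1436]
-22 356 [0.1062 0.1436 0.1781]
-19 112 [0.1062 0.1774 0.1838]
-16 44 [0.1763 0.1797 0.1828]
-13 37 [0.1752 0.1774 0.1803]
-10 40 [0.1722 0.1745 0.1769]
-7 37 [0.1687 0.171  0.1743]
-4 36 [0.1652 0.1682 0.1709]
-1 43 [0.1625 0.1653 0.1675]
2 218 [0.1616 0.1785 0.1974]
side -1 [[-0.079, -0.21, 0.071], [-0.032, -0.135, 0.224]]
side 1 [[-0.089, 0.143, 0.085], [-0.033, 0.219, 0.208]]
handle deg 3.6281533780707114 mean [0.53277918 0.12467159 0.16723739] red bottle etc
```

```bash
cat >> h.py <<'E'
def M(p,r):
    m=np.eye(4); m[:3,:3]=r; m[:3,3]=p; return m
def tcp():
    s=state(); return M(s["eef_pos"],R.from_rotvec(s["tcp_rot"]).as_matrix())
def delta(T,cur=None):
    d=np.linalg.inv(tcp() if cur is None else cur)@T
    print("lin",(d[:3,3]*1000).round(1).tolist(),"rot",np.degrees(R.from_matrix(d[:3,:3]).as_rotvec()).round(2).tolist())
def tote(pos,yaw,lean=0): # yaw deg of tote x axis, lean deg top to +x
    return M(pos,R.from_euler('ZY',[yaw,lean],degrees=True).as_matrix())
BO=np.array([0.5145,-0.3155,0]); BY=-96.8
BOARD=tote(BO,BY)
def grasp(Tt,flip,z=0.153): # tool in tote frame: z down, y along +-x
    s=1 if flip else -1
    y=np.array([s,0,0.]); zz=np.array([0,0,-1.]); return Tt@M([0,0,z-hold_point_z],np.c_[np.cross(y,zz),y,zz])
E
python3 - <<'E'
from h import *
print(tcp().round(3))
T0=tote([.5275,.126,0],-86.4)
for f in(0,1):
    G=grasp(T0,f); G[2,3]=.24; delta(G)
E
```

```text
[[-0.894  0.448 -0.001  0.28 ]
 [ 0.448  0.894 -0.001  0.558]
 [ 0.    -0.001 -1.     0.231]
 [ 0.     0.     0.     1.   ]]
lin [-415.1, -275.4, -9.0] rot [-0.08, -0.02, -30.23]
lin [-415.1, -275.4, -9.0] rot [-0.03, 0.11, 149.77]
```

play_rows:
  linear:
    - [-52, -34, -1]
    - [-104, -69, -2]
    - [-156, -103, -3]
    - [-208, -138, -5]
    - [-260, -172, -6]
    - [-311, -207, -7]
    - [-363, -241, -8]
    - [-415, -275, -9]
    - [-415, -275, -9]
    - [-415, -275, -9]
  rot:
    - [0, 0, -4]
    - [0, 0, -8]
    - [0, 0, -12]
    - [0, 0, -16]
    - [0, 0, -20]
    - [0, 0, -24]
    - [0, 0, -28]
    - [0, 0, -30.2]
    - [0, 0, -30.2]
    - [0, 0, -30.2]
  fingers: -1

```text
time_s: 1.35
eef_pos: [0.5271, 0.1263, 0.2396]
tcp_rot: [0.096, -3.138, 0.002]
force: [-0.2, -1.1, 0.0]
opening: 0.0856
```

```bash
python3 - <<'E'
from h import *
s=state(); print(s["joints"],s["time_s"])
delta(grasp(tote([.5275,.126,0],-86.4),0))
c=camera("wrist"); cv2.imwrite("pics/w1.png",c["frame"][:,:,::-1]); P=cloud(c)
Q=P.reshape(-1,3); k=(Q[:,2]>.155)&(Q[:,2]<.178)&(abs(Q[:,0]-.5275)<.12)&(abs(Q[:,1]-.126)<.06)
T=Q[k]; print(len(T),T.mean(0)); r=cv2.minAreaRect((T[:,:2]*1000).astype(np.float32)); print(r)
E
```

```text
[ 2.13623020e-01  2.92765829e-01  1.80535436e+00 -8.00121097e-04
  1.04551009e+00 -1.41773327e+00] 1.35
lin [-0.5, -0.2, 105.3] rot [-0.06, -0.11, -0.11]
9384 [0.51682393 0.12682787 0.16774656]
((526.7993774414062, 127.59708404541016), (180.0482177734375, 34.13578414916992), 3.5993940830230713)
```

View pics/w1.png

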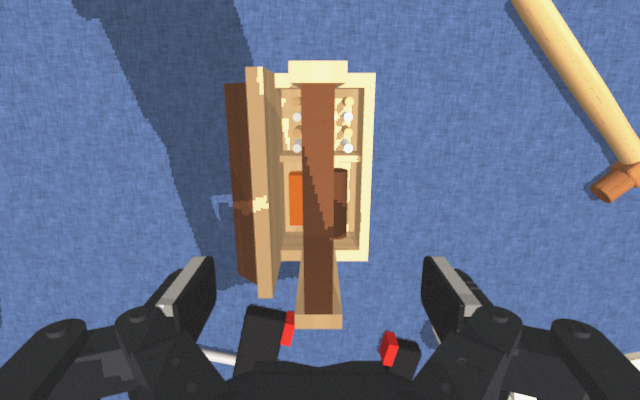

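The wrist view shows the handle centred between the open jaws at about column 318. The back with its strip is on the left at 240, and the finger path is clear. I go down and grip.

play_rows:
  linear:
    - [0, 1, 35]
    - [0, 1, 70]
    - [0, 1, 92]
    - [0, 1, 105]
    - [0, 1, 105]
    - [0, 1, 105]
  rot:
    - [0, 0, 0]
    - [0, 0, 0]
    - [0, 0, 0]
    - [0, 0, 0]
    - [0, 0, 0]
    - [0, 0, 0]

```text
time_s: 2.15
eef_pos: [0.5272, 0.1284, 0.1355]
tcp_rot: [0.099, -3.14, 0.001]
force: [0.3, 0.3, 0.6]
opening: 0.0854
```

play_rows:
  linear:
    - [0, 0, 0]
    - [0, 0, 0]
    - [0, 0, 0]
    - [0, 0, 0]
    - [0, 0, 0]
    - [0, 0, 0]
    - [0, 0, 0]
    - [0, 0, 0]
  rot:
    - [0, 0, 0]
    - [0, 0, 0]
    - [0, 0, 0]
    - [0, 0, 0]
    - [0, 0, 0]
    - [0, 0, 0]
    - [0, 0, 0]
    - [0, 0, 0]
  fingers: 1
  newtons: 90

```text
time_s: 3.15
eef_pos: [0.5273, 0.1282, 0.1357]
tcp_rot: [0.099, -3.14, 0.002]
force: [0.1, -5.6, 5.6]
opening: 0.0186
```

```bash
python3 - <<'E'
from h import *
s=state(); print(s); np.save("grasp_tcp.npy",tcp())
T0=tote([.5268,.1272,0],-86.4)
X=np.linalg.inv(tcp())@T0; np.save("X.npy",X); print(X.round(3))
# lift 
L=T0.copy(); L[2,3]=.12; delta(L@np.linalg.inv(X))
E
```

```text
{'time_s': 3.15, 'joints': array([ 2.17202816e-01,  4.37853829e-01,  1.87797483e+00, -1.50093066e-03,
        8.26050480e-01, -1.41579412e+00]), 'qd': array([-2.01051105e-03, -9.00630727e-07,  1.13244224e-03,  9.99894588e-04,
       -2.49440554e-04, -2.74190191e-04]), 'effort': array([ 2.65458718e+00, -4.76152289e+01, -2.09586293e+01,  1.12090364e+00,
       -3.18737179e-01, -1.05099854e-02]), 'eef_pos': array([0.52731463, 0.12821616, 0.13565177]), 'tcp_rot': array([ 9.92837261e-02, -3.13994551e+00,  1.78655553e-03]), 'force': array([ 0.10703228, -5.59909286,  5.55429145]), 'wrist_torque': array([-0.93385259, -0.07404589, -0.03798068]), 'opening': 0.018641185118927546}
[[ 0.    -1.     0.     0.001]
 [-1.    -0.    -0.001 -0.001]
 [ 0.001 -0.    -1.     0.136]
 [ 0.     0.     0.     1.   ]]
lin [0.0, -0.1, -120.0] rot [0.0, -0.0, -0.0]
```

```bash
python3 - <<'E'
from h import *
c=camera("wrist"); np.savez("wg.npz",**{k:np.array(v) for k,v in c.items()})
E
```

play_rows:
  linear:
    - [0, 0, -6]
    - [0, 0, -15]
    - [0, 0, -35]
    - [0, 0, -60]
    - [0, 0, -90]
    - [0, 0, -120]
    - [0, 0, -150]
    - [0, 0, -170]
    - [0, 0, -170]
    - [0, 0, -170]
  rot:
    - [0, 0, 0]
    - [0, 0, 0]
    - [0, 0, 0]
    - [0, 0, 0]
    - [0, 0, 0]
    - [0, 0, 0]
    - [0, 0, 0]
    - [0, 0, 0]
    - [0, 0, 0]
    - [0, 0, 0]

```text
time_s: 4.45
eef_pos: [0.5264, 0.1284, 0.3046]
tcp_rot: [0.099, -3.138, 0.002]
force: [-0.6, 0.1, -5.9]
opening: 0.019
```

```bash
python3 - <<'E'
from h import *
s=state(); print(s["force"],s["wrist_torque"],s["opening"],s["joints"])
a=dict(np.load("wg.npz")); c=camera("wrist"); np.savez("wl.npz",**{k:np.array(v) for k,v in c.items()})
def camc(c):
    d=c["depth"]; v,u=np.mgrid[0:400,0:640]; return np.stack([(u-c["cx"])/c["fx"]*d,(v-c["cy"])/c["fy"]*d,d],-1)
A,B=camc(a),camc(c)
da,dc=a["depth"],c["depth"]; W=cloud(a)
m=(W[...,2]>.05)&(da>0)&(dc>0)&(abs(da-dc)<.006)
for (n,lo,hi) in(("handle",.16,.175),("backtop",.12,.133),("rim",.053,.065)):
    k=m&(W[...,2]>lo)&(W[...,2]<hi)&(abs(W[...,0]-.527)<.1)&(abs(W[...,1]-.127)<.075); print(n,k.sum(),W[k].mean(0),np.median((dc-da)[k]),np.mean((dc-da)[k]))
g=lambda c: cv2.cvtColor(c["frame"],cv2.COLOR_RGB2GRAY)
p=cv2.goodFeaturesToTrack(g(a),200,.02,6,mask=(m*255).astype(np.uint8)); q,st,_=cv2.calcOpticalFlowPyrLK(g(a),g(c),p,None)
ok=(st.ravel()==1)&(np.abs(q-p).reshape(-1,2).max(1)<8); uv=p[ok].reshape(-1,2); u2=q[ok].reshape(-1,2)
i=uv.round().astype(int); print("flow",ok.sum(),np.median(u2-uv,0))
K=np.array([[a["fx"],0,a["cx"]],[0,a["fy"],a["cy"]],[0,0,1]],float)
o,rv,tv,inl=cv2.solvePnPRansac(A[i[:,1],i[:,0]].astype(float),u2.astype(float),K,None,reprojectionError=1.5); print("cam-frame change deg",np.degrees(rv.ravel()),"mm",tv.ravel()*1000,len(inl))
Rw=rot(c); D=M(tv.ravel(),cv2.Rodrigues(rv)[0]); Cw=M(c["position"],Rw)
Ct=np.linalg.inv(tcp())@Cw; Dt=Ct@D@np.linalg.inv(Ct); print("tool-frame change deg",np.degrees(R.from_matrix(Dt[:3,:3]).as_rotvec()),"mm",Dt[:3,3]*1000)
np.save("Dt.npy",Dt)
E
```

```text
[-0.64431397  0.08971173 -5.9120772 ] [ 0.05176075  0.03480606 -0.00893993] 0.018954707861117002 [ 2.17743124e-01  2.21124569e-01  1.74011961e+00 -9.09260329e-04
  1.18254327e+00 -1.41602126e+00]
handle 24382 [0.48539306 0.12696182 0.1682732 ] 2.5942922e-05 2.392614e-05
backtop 9707 [0.49210499 0.0822535  0.12712635] 0.0001026243 0.00010227203
rim 5387 [0.48963622 0.15256817 0.05929388] -1.578033e-05 -2.2225217e-05
flow 42 [ 0.03916931 -0.19284058]
cam-frame change deg [0.03645638 0.13253549 0.05708807] mm [-0.26157222  0.0919243   0.42256708] 33
tool-frame change deg [-0.14322285  0.03658289  0.0173977 ] mm [-0.11612847  0.07382363  0.42751991]
```

```bash
cat >> h.py <<'E'
X=np.load("X.npy"); X[1,3]=0
def edge_pose(ex,ez,lean,y=0.003,byaw=BY):  # strip edge at board (ex,ez) mm
    r=tote([0,0,0],0,lean); p=np.array([ex/1000,y,ez/1000])-r[:3,:3]@[.066,0,.098]
    r[:3,3]=p; return BOARD@r
def hm():  # tote state in board frame
    T=np.linalg.inv(BOARD)@tcp()@np.linalg.inv(np.linalg.inv(X)) if 0 else np.linalg.inv(BOARD)@tcp()@X
    f=lambda q:(T@np.r_[np.array(q)/1000,1])[:3]*1000
    s=state()
    print("t",s["time_s"],"origin",f([0,0,0]).round(1),"edge",f([66,0,98]).round(1),"lip",f([62,0,25]).round(1),"hang",f([50,0,110]).round(1),
     "lean",np.degrees(np.arcsin(T[0,2])).round(2),"roll",np.degrees(np.arcsin(T[1,2])).round(2),"yaw",np.degrees(np.arctan2(T[1,0],T[0,0])).round(2),
     "F board",(BOARD[:3,:3].T@s["force"]).round(2),"tq",(BOARD[:3,:3].T@s["wrist_torque"]).round(2))
E
python3 - <<'E'
from h import *
hm()
delta(edge_pose(-90,215,15)@np.linalg.inv(X))
E
```

```text
t 4.5 origin [-441.8  -41.7  168.6] edge [-376.9  -29.5  266.6] lip [-380.8  -30.4  193.6] hang [-392.7  -32.4  278.6] lean -0.04 roll 0.14 yaw 10.41 F board [ 0.59  0.29 -6.48] tq [-0.03 -0.01 -0.02]
lin [10.2, -301.0, 36.2] rot [-14.99, -1.5, 10.33]
```

play_rows:
  linear:
    - [1, -35, 4]
    - [3, -80, 9]
    - [4, -125, 15]
    - [6, -170, 21]
    - [8, -220, 27]
    - [9, -260, 32]
    - [10, -301, 36]
    - [10, -301, 36]
    - [10, -301, 36]
  rot:
    - [-2, -0.2, 1.4]
    - [-4, -0.4, 2.8]
    - [-6, -0.6, 4.1]
    - [-8.5, -0.8, 5.8]
    - [-11, -1.1, 7.5]
    - [-13, -1.3, 9]
    - [-15, -1.5, 10.3]
    - [-15, -1.5, 10.3]
    - [-15, -1.5, 10.3]

```text
time_s: 5.62
eef_pos: [0.5347, -0.1726, 0.2675]
tcp_rot: [0.184, 3.096, 0.407]
force: [-0.2, -0.0, -6.9]
opening: 0.0188
```

```bash
python3 - <<'E'
from h import *
hm(); print(state()["joints"])
delta(edge_pose(-12,207,15)@np.linalg.inv(X))
c=camera("scene"); f=c["frame"][:,:,::-1][90:310,130:370]; cv2.imwrite("pics/s2.png",cv2.resize(f,None,fx=2.5,fy=2.5))
E
```

```text
t 5.625 origin [-179.4    2.2  136.5] edge [-90.2   2.4 214. ] lip [-113.     2.2  144.5] hang [-102.5    2.4  229.7] lean 15.05 roll 0.12 yaw -0.04 F board [ 0.06 -0.21 -6.9 ] tq [-0.01 -0.4   0.07]
[-0.46390118  0.33195068  1.70325447  0.26211795  1.21048421 -2.02176428]
lin [-0.5, -77.3, -13.4] rot [0.05, -0.12, -0.04]
```

View pics/s2.png

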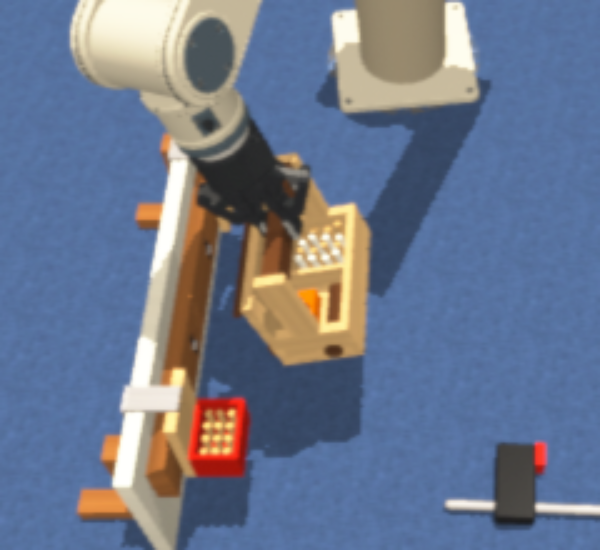

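The tote leans towards the board, held clear between the bin and the rack. I move in over the cleat.

play_rows:
  linear:
    - [0, -20, -4]
    - [0, -40, -8]
    - [0, -58, -11]
    - [0, -70, -12]
    - [-0.5, -77, -13.4]
    - [-0.5, -77, -13.4]
    - [-0.5, -77, -13.4]
  rot:
    - [0, 0, 0]
    - [0, 0, 0]
    - [0, 0, 0]
    - [0, 0, 0]
    - [0, 0, 0]
    - [0, 0, 0]
    - [0, 0, 0]

```text
time_s: 6.55
eef_pos: [0.5262, -0.249, 0.261]
tcp_rot: [0.182, 3.096, 0.408]
force: [0.3, -0.3, -5.8]
opening: 0.0191
```

```bash
python3 - <<'E'
from h import *
hm()
delta(edge_pose(-12,186,15)@np.linalg.inv(X)); delta(edge_pose(-12,170,15)@np.linalg.inv(X))
c=camera("top"); f=c["frame"][:,:,::-1][95:330,380:520]; cv2.imwrite("pics/t3.png",cv2.resize(f,None,fx=2.5,fy=2.5))
P=cloud(c).reshape(-1,3)@BOARD[:3,:3]-(BOARD[:3,:3].T@BO)
T=np.linalg.inv(BOARD)@tcp()@X
Q=(P-T[:3,3])@T[:3,:3]  # tote frame
# back board top: z~128, x 38..50
k=(Q[:,2]>.117)&(Q[:,2]<.137)&(Q[:,0]>.03)&(Q[:,0]<.06)&(abs(Q[:,1])<.095)
print("backtop n",k.sum(),"z",np.percentile(Q[k,2],[10,50,90]),"x",np.percentile(Q[k,0],[5,95]),"y",np.percentile(Q[k,1],[2,98]))
E
```

```text
t 6.55 origin [-102.5    2.9  129.9] edge [-13.3   3.2 207.4] lip [-36.1   3.  138. ] hang [-25.6   3.2 223.2] lean 15.06 roll 0.11 yaw 0.04 F board [ 0.3   0.29 -5.83] tq [ 0.06 -0.42  0.04]
lin [0.2, -6.8, 20.4] rot [0.06, -0.11, 0.04]
lin [0.1, -10.9, 35.9] rot [0.06, -0.11, 0.04]
backtop n 314 z [0.12202263 0.12656437 0.12885544] x [0.03661762 0.05335073] y [-0.08655643  0.0838164 ]
```

View pics/t3.png

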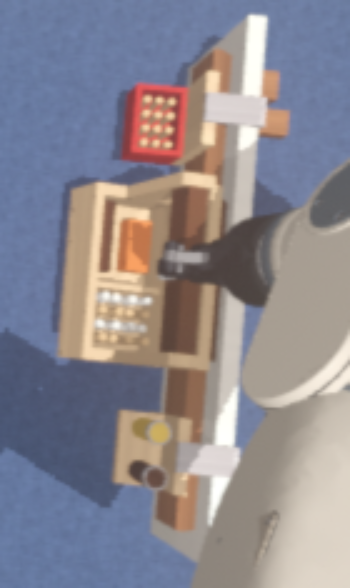

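play_rows:
  linear:
    - [0, -3, 7]
    - [0, -5.5, 14]
    - [0, -6.8, 20]
    - [0, -7.5, 23]
    - [0, -7.8, 24.3]
    - [0, -7.8, 24.3]
  rot:
    - [0, 0, 0]
    - [0, 0, 0]
    - [0, 0, 0]
    - [0, 0, 0]
    - [0, 0, 0]
    - [0, 0, 0]

```text
time_s: 7.35
eef_pos: [0.5261, -0.2502, 0.2355]
tcp_rot: [0.182, 3.096, 0.407]
force: [-0.0, -0.2, -5.9]
opening: 0.0189
```

```bash
python3 - <<'E'
from h import *
hm()
delta(edge_pose(-12,174,15)@np.linalg.inv(X)); delta(edge_pose(-12,170,15)@np.linalg.inv(X))
E
```

```text
t 7.35 origin [-101.3    2.9  104.5] edge [-12.1   3.2 182. ] lip [-34.9   3.  112.5] hang [-24.4   3.2 197.7] lean 15.05 roll 0.11 yaw 0.05 F board [ 0.21  0.01 -5.88] tq [ 0.02 -0.45  0.04]
lin [0.2, -2.1, 7.7] rot [0.05, -0.11, 0.05]
lin [0.2, -3.2, 11.6] rot [0.05, -0.11, 0.05]
```

play_rows:
  linear:
    - [0, -0.5, 1.5]
    - [0, -0.8, 3]
    - [0, -1.2, 4.5]
    - [0, -1.6, 6]
    - [0, -1.6, 6]
  rot:
    - [0, 0, 0]
    - [0, 0, 0]
    - [0, 0, 0]
    - [0, 0, 0]
    - [0, 0, 0]

```text
time_s: 7.98
eef_pos: [0.526, -0.2501, 0.2292]
tcp_rot: [0.182, 3.096, 0.408]
force: [0.2, 0.1, -4.6]
opening: 0.0189
```

play_rows:
  linear:
    - [0, -0.2, 1]
    - [0, -0.5, 1.8]
    - [0, -0.5, 1.8]
  rot:
    - [0, 0, 0]
    - [0, 0, 0]
    - [0, 0, 0]

```text
time_s: 8.35
eef_pos: [0.5264, -0.2507, 0.2279]
tcp_rot: [0.181, 3.095, 0.406]
force: [0.1, -1.8, -1.4]
opening: 0.0187
```

```bash
python3 - <<'E'
from h import *
hm()
E
```

```text
t 8.35 origin [-100.8    3.4   96.8] edge [-11.6   3.6 174.4] lip [-34.4   3.5 104.9] hang [-24.    3.6 190.1] lean 15.0 roll 0.05 yaw 0.06 F board [ 1.74  0.33 -1.38] tq [ 0.   -0.9  -0.08]
```

```bash
python3 - <<'E'
from h import *
for e in((-10.6,173.4,13),(-9.7,172.5,11),(-9.4,172.2,9),(-9,171.8,7)): delta(edge_pose(*e,y=.0036)@np.linalg.inv(X))
E
```

```text
lin [-0.0, 0.0, 3.0] rot [2.0, -0.05, 0.06]
lin [-0.0, 0.1, 6.0] rot [4.0, -0.05, 0.06]
lin [-0.1, 0.9, 8.6] rot [6.0, -0.04, 0.06]
lin [-0.1, 1.4, 11.4] rot [8.0, -0.04, 0.06]
```

play_rows:
  linear:
    - [0, 0, 0.7]
    - [0, 0, 1.5]
    - [0, 0, 2.2]
    - [0, 0, 3]
    - [0, 0, 4.5]
    - [0, 0.1, 6]
    - [0, 0.1, 6]
  rot:
    - [0.5, 0, 0]
    - [1, 0, 0]
    - [1.5, 0, 0]
    - [2, 0, 0]
    - [3, 0, 0]
    - [4, 0, 0]
    - [4, 0, 0]

```text
time_s: 9.22
eef_pos: [0.5266, -0.249, 0.222]
tcp_rot: [0.182, 3.112, 0.297]
force: [-0.3, -1.3, -2.5]
opening: 0.019
```

```bash
python3 - <<'E'
from h import *
hm()
for e in((-9.4,172.2,9),(-9,171.8,7),(-8.7,171.6,4),(-8.5,171.4,1),(-8.3,171.2,0)): delta(edge_pose(*e,y=.0036)@np.linalg.inv(X))
E
```

```text
t 9.225 origin [-93.1   3.5  88.8] edge [ -9.7   3.7 172.5] lip [-27.5   3.6 101.6] hang [-23.1   3.6 187.3] lean 10.95 roll 0.04 yaw 0.09 F board [ 1.37 -0.16 -2.51] tq [ 0.2  -0.78 -0.05]
lin [-0.0, 0.9, 2.5] rot [1.95, -0.04, 0.09]
lin [-0.0, 1.6, 5.2] rot [3.95, -0.04, 0.09]
lin [-0.0, 2.9, 9.0] rot [6.95, -0.04, 0.1]
lin [-0.0, 4.2, 12.9] rot [9.95, -0.03, 0.1]
lin [-0.0, 4.4, 14.3] rot [10.95, -0.03, 0.1]
```

Contact is light and the geometry tracks as planned. I swing on.

play_rows:
  linear:
    - [0, 0.4, 1.2]
    - [0, 0.9, 2.5]
    - [0, 1.2, 3.8]
    - [0, 1.6, 5.2]
    - [0, 1.6, 5.2]
  rot:
    - [1, 0, 0]
    - [2, 0, 0]
    - [3, 0, 0]
    - [4, 0, 0]
    - [4, 0, 0]

```text
time_s: 9.85
eef_pos: [0.5269, -0.2463, 0.2172]
tcp_rot: [0.181, 3.124, 0.187]
force: [-0.4, -1.7, -0.9]
opening: 0.019
```

```bash
python3 - <<'E'
from h import *
hm()
for e in((-8.7,171.6,4),(-8.5,171.4,1.5),(-8.3,171.2,0)): delta(edge_pose(*e,y=.0036)@np.linalg.inv(X))
E
```

```text
t 9.85 origin [-86.3   3.5  82.5] edge [ -9.    3.7 171.9] lip [-21.8   3.6  99.9] hang [-23.5   3.7 185.7] lean 6.91 roll 0.04 yaw 0.13 F board [ 1.74 -0.18 -0.93] tq [ 0.   -0.71 -0.1 ]
lin [-0.0, 1.5, 3.7] rot [2.91, -0.04, 0.13]
lin [-0.0, 2.7, 6.8] rot [5.41, -0.03, 0.13]
lin [-0.1, 3.3, 8.8] rot [6.91, -0.03, 0.13]
```

play_rows:
  linear:
    - [0, 0.5, 1.2]
    - [0, 1, 2.4]
    - [0, 1.5, 3.7]
    - [0, 1.9, 4.8]
    - [0, 2.3, 5.8]
    - [0, 2.7, 6.8]
    - [0, 2.7, 6.8]
  rot:
    - [1, 0, 0]
    - [2, 0, 0]
    - [2.9, 0, 0]
    - [3.7, 0, 0]
    - [4.6, 0, 0]
    - [5.4, 0, 0]
    - [5.4, 0, 0]

```text
time_s: 10.72
eef_pos: [0.5274, -0.2428, 0.2108]
tcp_rot: [0.181, 3.135, 0.039]
force: [-0.8, -2.3, -1.2]
opening: 0.0183
```

```bash
python3 - <<'E'
from h import *
hm()
for e in((-8.3,171.2,0),(-7.5,170.3,0)): delta(edge_pose(*e,y=.0036)@np.linalg.inv(X))
E
```

```text
t 10.725 origin [-77.    3.6  75.2] edge [ -8.5   3.8 171.5] lip [-14.4   3.7  98.6] hang [-24.2   3.7 183.9] lean 1.47 roll 0.02 yaw 0.16 F board [ 2.36 -0.5  -1.16] tq [ 0.04 -0.73 -0.13]
lin [0.0, 0.7, 2.0] rot [1.47, -0.02, 0.16]
lin [0.0, -0.1, 2.8] rot [1.47, -0.02, 0.16]
```

play_rows:
  linear:
    - [0, 0.4, 1]
    - [0, 0.7, 2]
    - [0, 0.3, 2.4]
    - [0, 0.3, 2.4]
  rot:
    - [0.7, 0, 0]
    - [1.45, 0, 0]
    - [1.45, 0, 0.1]
    - [1.45, 0, 0.1]

```text
time_s: 11.22
eef_pos: [0.5277, -0.2425, 0.2087]
tcp_rot: [0.184, 3.136, -0.001]
force: [-0.5, -1.0, 2.1]
opening: 0.0186
```

```bash
python3 - <<'E'
from h import *
hm()
E
```

```text
t 11.225 origin [-73.9   3.9  73. ] edge [ -7.9   3.9 171. ] lip [-11.9   3.9  98. ] hang [-23.9   3.9 183. ] lean 0.02 roll -0.01 yaw 0.06 F board [ 1.04 -0.34  2.06] tq [ 0.   -0.7  -0.05]
```

play_rows:
  linear:
    - [0, -0.5, 0.5]
    - [0, -1, 1]
    - [0, -1, 1]
  rot:
    - [0, 0, 0]
    - [0, 0, 0]
    - [0, 0, 0]

```text
time_s: 11.6
eef_pos: [0.5276, -0.2436, 0.2076]
tcp_rot: [0.184, 3.136, -0.001]
force: [-0.6, -2.8, 2.0]
opening: 0.0186
```

```bash
python3 - <<'E'
from h import *
hm()
E
```

```text
t 11.6 origin [-72.8   3.9  71.9] edge [ -6.8   4.  169.9] lip [-10.8   4.   96.9] hang [-22.8   3.9 181.9] lean 0.01 roll -0.02 yaw 0.06 F board [ 2.83 -0.23  1.98] tq [ 0.04 -0.67  0.  ]
```

It still slides freely down the slope and the force is towards the board, so it is not seated yet. I continue in small steps.

play_rows:
  linear:
    - [0, -0.5, 0.5]
    - [0, -1, 1]
    - [0, -1, 1]
  rot:
    - [0, 0, 0]
    - [0, 0, 0]
    - [0, 0, 0]

```text
time_s: 11.98
eef_pos: [0.5276, -0.2446, 0.2067]
tcp_rot: [0.184, 3.136, -0.001]
force: [0.2, -1.6, 3.1]
opening: 0.0189
```

```bash
python3 - <<'E'
from h import *
hm()
E
```

```text
t 11.975 origin [-71.8   4.1  71.1] edge [ -5.8   4.1 169. ] lip [-9.8  4.1 96. ] hang [-21.8   4.1 181. ] lean 0.02 roll -0.03 yaw 0.05 F board [1.59 0.35 3.14] tq [ 0.05 -0.44 -0.11]
```

play_rows:
  linear:
    - [0, -0.5, 0.5]
    - [0, -1, 0.9]
    - [0, -1, 0.9]
  rot:
    - [0, 0, 0]
    - [0, 0, 0]
    - [0, 0, 0]

```text
time_s: 12.35
eef_pos: [0.5277, -0.2449, 0.2066]
tcp_rot: [0.185, 3.135, 0.001]
force: [-0.8, 2.6, 8.5]
opening: 0.0191
```

```bash
python3 - <<'E'
from h import *
hm()
E
```

```text
t 12.35 origin [-71.7   4.3  71. ] edge [ -5.5   4.2 168.9] lip [-9.6  4.3 95.9] hang [-21.5   4.2 180.9] lean 0.09 roll -0.05 yaw 0.03 F board [-2.49 -1.1   8.54] tq [-0.44  0.25 -0.15]
```

It has seated: motion stopped, the x force reversed and the vertical load rose. I relax the load and then release.

play_rows:
  linear:
    - [0, 0, -0.2]
    - [0, 0, -0.2]
    - [0, 0, -0.2]
  rot:
    - [0, 0, 0]
    - [0, 0, 0]
    - [0, 0, 0]
  newtons: 30

```text
time_s: 12.72
eef_pos: [0.5276, -0.2449, 0.2067]
tcp_rot: [0.185, 3.136, 0.001]
force: [0.6, -0.7, 0.8]
opening: 0.0191
```

```bash
python3 - <<'E'
from h import *
hm()
E
```

```text
t 12.725 origin [-71.7   4.2  71. ] edge [ -5.6   4.2 168.9] lip [-9.7  4.2 95.9] hang [-21.5   4.1 180.9] lean 0.1 roll -0.04 yaw 0.03 F board [0.65 0.7  0.84] tq [ 0.05 -0.37 -0.08]
```

play_rows:
  linear:
    - [0, 0, 0]
    - [0, 0, 0]
    - [0, 0, 0]
    - [0, 0, 0]
    - [0, 0, 0]
    - [0, 0, 0]
  rot:
    - [0, 0, 0]
    - [0, 0, 0]
    - [0, 0, 0]
    - [0, 0, 0]
    - [0, 0, 0]
    - [0, 0, 0]
  fingers: -1

```text
time_s: 13.48
eef_pos: [0.5276, -0.2449, 0.2067]
tcp_rot: [0.185, 3.136, 0.001]
force: [-0.4, 0.1, -0.2]
opening: 0.0856
```

play_rows:
  linear:
    - [0, 0, -8]
    - [0, 0, -25]
    - [0, 0, -50]
    - [0, 0, -80]
    - [0, 0, -120]
    - [0, 0, -160]
    - [0, 0, -160]
    - [0, 0, -160]
  rot:
    - [0, 0, 0]
    - [0, 0, 0]
    - [0, 0, 0]
    - [0, 0, 0]
    - [0, 0, 0]
    - [0, 0, 0]
    - [0, 0, 0]
    - [0, 0, 0]

```text
time_s: 14.48
eef_pos: [0.5272, -0.2449, 0.3672]
tcp_rot: [0.185, 3.135, 0.0]
force: [0.0, 0.3, -0.2]
opening: 0.0853
```

```bash
python3 - <<'E'
from h import *
print(state()["eef_pos"],state()["opening"],state()["force"],state()["time_s"])
c=camera("scene"); a=c["frame"][:,:,::-1][100:320,130:300]; w=camera("wrist"); b=w["frame"][:,:,::-1]
a=cv2.resize(a,None,fx=1.82,fy=1.82); h=a.shape[0]; b=b[:h]; k=np.zeros((max(a.shape[0],b.shape[0]),a.shape[1]+480,3),np.uint8); k[:h,:a.shape[1]]=a; b=b[:,80:560]; k[:b.shape[0],a.shape[1]:]=b; cv2.imwrite("pics/f.png",k)
s0=dict(np.load("scene0.npz"))
for n,cc in(("wrist",w),("scene",c)):
    P=cloud(cc).reshape(-1,3)@BOARD[:3,:3]-(BOARD[:3,:3].T@BO)
    k=(abs(P[:,1])<.105)&(P[:,0]>-.14)&(P[:,0]<-.02)&(P[:,2]>.225)&(P[:,2]<.25)
    T=P[k]*1000; print(n,"handle",len(T),T.mean(0),cv2.minAreaRect(T[:,:2].astype(np.float32)))
    # plumb: handle-top heights vs x, and back-board top z, front rim z
    for nm,x0,x1,z0,z1 in(("backtop",-35,-20,190,207),("frontrim",-128,-112,120,140)):
        q=P*1000; k=(abs(q[:,1]-4)<80)&(q[:,0]>x0)&(q[:,0]<x1)&(q[:,2]>z0)&(q[:,2]<z1); print(nm,k.sum(),np.median(q[k],0) if k.any() else "")
A=cv2.absdiff(s0["frame"],c["frame"]).max(2)
for nm,(u,v,r) in dict(bin=(217,263,14),rack=(226,158,12),bottle=(411,257,14),mallet=(415,190,30)).items(): print(nm,"changed px",(A[v-r:v+r,u-r:u+r]>50).mean())
E
```

```text
[ 0.52724953 -0.24487829  0.36716111] 0.08534106817806808 [ 0.04606179  0.29774991 -0.1744359 ] 14.475
wrist handle 6173 [-73.49221214  -3.59438335 239.12309327] ((-73.53461456298828, 4.327980041503906), (34.05400466918945, 180.40066528320312), 0.035721614956855774)
backtop 2689 [-27.98690998  -4.78821397 199.41682307]
frontrim 1359 [-117.57861452   -3.11939839  130.81266605]
scene handle 488 [-72.82168053  11.71251282 238.18529066] ((-71.63265991210938, 5.072303771972656), (34.49874496459961, 180.61239624023438), 0.0024723713286221027)
backtop 223 [-28.27073981   5.15065199 199.59141948]
frontrim 147 [-117.50506297    6.87936811  130.67623329]
bin changed px 0.13520408163265307
rack changed px 0.4357638888888889
bottle changed px 0.0
mallet changed px 0.32805555555555554
```

View pics/f.png

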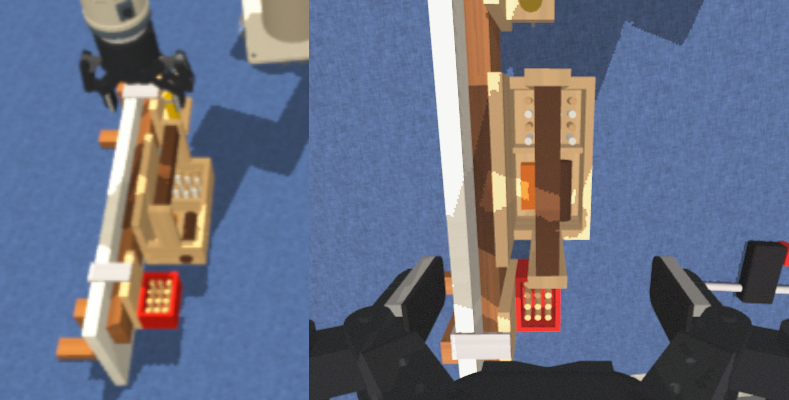

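The picture shows the tote hanging flush and square between the red bin (about 538,300 in the wrist half) and the rack (525,10), with the gripper clear. I hand in.

```bash
python3 -c "
from cell import job_done;print(job_done())"
```

```text
the job is handed in; nothing more can be done
None
```

The tote hangs on the cleat between the bin and the rack. It is released, and the job was handed in with the clock at about 14.6 s. I gripped the handle, leaned the tote 15°, and let it down until the strip touched. I then swung it upright and slid it down the cleat's slope until it stopped.

- **Forces:** the wrist felt about 14 N of vertical load as the tote seated. The sum over all contact points, which the 35 N limit counts, cannot be read from the wrist.
- **Seating:** by feel, the ridge is about 6 to 7 mm above its middle setting. The tote stopped sliding there and the sideways force reversed.
- **Final position:** after release the cameras put the handle top at 239 mm, the back's top at 199.5 mm and the front rim at 131 mm. Those match a plumb tote with its origin at about 71 mm. The handle is square to the board within 0.1° and 4 to 5 mm off-centre.
- **Disagreement:** in my camera-based board frame the seated hang mark read about 2.5 mm past the cleat's front plane by arm pose, but only about 0.5 to 2.5 mm by camera. I take this as bias in the board estimate, because contact stopped the tote.
- **Other objects:** the final picture shows the bin in place. The image-difference check was clean only for the bottle. Many pixels changed at the rack and mallet and some at the bin, which I put down to the arm's and tote's moved bodies and shadows. I did not measure the rack or mallet separately. No motion went near the mallet or the bottle.

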